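# Pack the reptile-care caddy from the bottom up

### The arm

A 6-joint arm with a two-finger parallel gripper is mounted at the origin on the work surface. World frame = base frame: x ahead of the robot, y to its left, z up, the work surface at z = 0. Lengths are in m, angles in rad, forces in N, time in s.
With the tool pointing down it reaches from about 0.225 to 0.875 m from the base axis. Payload 3.4 kg.
Tool frame: the origin (TCP) lies at the very end of the fingers, on their centre line; the grasp point (between the pads) lies 19 mm behind it; z points along the fingers, y is the line along which they close (so a half turn about z gives the same grasp; the last joint's range is limited). The gripper opens to 85 mm and grips with 20 to 120 N. Pads are 22 mm wide; open, the fingers measure 114 mm over their backs; the gripper's body (76 mm by 85 mm) begins 54 mm behind the grasp point. The pads swing forward as they close: fully open they stand 13 mm farther back than shut.
Start: joints at [-1.421, 0.276, 1.505, -0, 1.361, -0.121], TCP at [0.154, -0.554, 0.231] pointing down, gripper open.
Joint ranges: [-2.89, 2.89], [-0.75, 2.08], [0.22, 2.7], [-1.18, 4.32], [0.11, 2.71], [-2.7, 2.7]. Speed limits (rad/s): [2.57, 2.57, 3.14, 3.14, 3.14, 3.14].

### API

Orientations are given as a unit quaternion [w, x, y, z].
In Python, from rig import manip gives the robot as it stands. The module is installed in compiled form; this text tells all that it offers.
- The arm moves only by the tool play_rows, never from a script. Its argument "motion" is a list of rows, each a list of 5 numbers: the shift along the tool's x, y, z in units of 40 mm (1.0 is 40 mm), then the turn about the tool's z in units of 10 degrees (1.0 is 10 degrees), then the finger opening in mm, from 0 to 85.4. A call has 1 to 5 rows; each row is the pose to reach, as a shift and turn from the pose commanded when the call began, along the tool's axes at that moment; what a row does not reach only later rows make up. A row lasts 1/8 s, in which the tool goes at most 62.5 mm and 10.7 degrees, less where a joint would pass 70% of its speed; a pose out of reach is approached as far as the arm can. A call with a gripper value outside its range is refused whole. The fingers move at their own pace and stop on an object; "newtons" is the grip in N (left out, the last holds). Time passes only in rows, so rows that repeat a pose let the fingers close. It gives the time, the measured TCP pose, the force, the opening and the grip force at its end, in the units of the state.
- manip.get_state(): the state, without advancing time (a new reading comes with each control period).
- manip.get_image(name): name is "side" or "top"; returns a dict with "img" (480x640x3 uint8, red, green, blue), "range_z" (480x640 float32, m along the optical axis (not along the pixel's ray), 0 where there is no reading), "fx", "fy", "cx", "cy" (pixels), "R" (3x3) and "t" (3): a world point X has camera coordinates R X + t. Camera axes: x right, y down, z forward; pixel columns grow to the right and rows downward; lengths in m; the calibration is good to about 2 mm. A picture is of the moment at which its call begins.
- manip.sign_off(): hands the job in; it is judged then, once.
The state is a dict: "clock": time; "qpos": joint angles; "qd": joint speeds; "effort": joint torques, N m; "position": TCP position; "ee_rot": TCP orientation; "contact_force": force on the tool from outside, world axes, zero at the start; "moment": the same for the moment, N m; "width": finger opening in m; "gripper_force": force on a finger pad.
Only numpy, scipy, OpenCV 4.12 (cv2) and the standard library are available. Lean on these libraries where they do the work, as an engineer would, in place of code of your own. Each camera call takes 0.05 s, during which the arm holds its last target. There are 200 camera calls.

### The job

Pack the wooden caddy in this order: lay the slate tile fully down in the oblong cut-out of the caddy's middle tier, then stand the cork hide upright and fully down in the round cut-out, then lift the loose top tray by its handle and set it level and square on the caddy's two end panels (either way round) so that its cleats drop between them, and last of all stand the blue cup upright in the tray's round well. Leave the small glass canister, the tongs and the round gauge where they are.

Things in the scene. Friction and masses are not known exactly. Their poses are not given: they have to be found in the camera images.
- slate_tile: Dark blue-grey flat slate tile, 46 (its x) by 82 (its y) by 16 mm thick, about 0.16 kg, lying flat on the counter. Origin: centre of its underside.
- cork_hide: Small round brown cork hide, a solid drum 56 mm in diameter and 38 mm high with a slightly bevelled top edge and a dark dot on top, standing upright on the counter. Origin: centre of its underside, z up.
- feeding_cup: Blue open plastic cup with straight sides, 66 mm outside diameter, 45 mm high, wall 3 mm, standing mouth up on the counter. Origin: centre of its underside, z up.
- top_tray: Loose wooden tray, 112 (x) by 230 (y) mm, 0.32 kg. Origin: centre, level with the bottom of its two cleats (8 mm high, outer faces at y = +-95) on which it stands; board from z = 8 to 22. Handle: dark bar along x at y = 0, 100 long, 14 thick, z = 56 to 72, open beneath, posts at x = +-43. Round cup well: 74 across, centre (0, +52), floor z = 12. Oblong compartment at y = -55 stays empty.
- caddy: Fixed wooden caddy, 120 (x) by 230 (y) mm. Origin: centre of its underside. Middle tier's floor at z = 50 mm, two black inserts on it. End panels 14 thick, inner faces at y = +-101, flat tops at z = 108; open on both x sides. The tray's board rests on the panel tops, its y along the caddy's y (either way), origin 100 above the caddy's, cleats between the panels with 6 mm to spare each end.
- tile_insert: Fixed black shadow-cut insert in the caddy's middle tier, 100 by 100 by 14 mm, with an oblong yellow-floored cut-out 54 (its x) by 90 (its y) mm for the slate tile, 8 mm deep, upper edges bevelled by 3 mm. Origin: centre of the underside; floor of the cut-out at z = 6 mm. Axes parallel to the caddy's. Either end of the caddy.
- hide_insert: Fixed black shadow-cut insert in the caddy's middle tier, 100 by 100 by 14 mm, with a round yellow-floored cut-out 64 mm in diameter for the cork hide, 8 mm deep, upper edges bevelled by 3 mm. Origin: centre of the underside; floor of the cut-out at z = 6 mm. Axes parallel to the caddy's. At the other end from the tile insert.
- canister: Bystander: small closed green-glass canister with a steel lid, 40 mm in diameter, 44 mm high. Origin: centre of its underside. Stays where it is.
- tong: Bystander: steel tongs lying flat, 198 mm long along their x, 26 mm wide, 8 mm high. Origin: at the middle, on the counter. Stays where it is.
- gauge: Bystander: round gauge, white dial in a black case with a red pointer, 40 mm in diameter, 18 mm high, lying on the counter. Origin: centre of its underside. Stays where it is.
Not all that is in view belongs to the job. What is shaped like the cork_hide but red is not meant.

How it is judged:
By the outcome, as a careful person would: the job done as asked, in the order asked, and still so for the second after the job is handed in, with the robot touching nothing.
It also fails if it takes over 112 s, if anything falls off the work surface, if the arm or the gripper's body presses on something with over 40 N, if the wrist force passes 120 N, or if a joint passes its speed limit or range.

## Working session

There is one attempt and no reset: what is moved stays moved. The work goes in short steps, Python scripts to look and compute and a tool call to move; the robot and the scene stay as the last step left them, time stands still between calls to the robot, and variables do not carry over. Pictures are saved under pics/ and viewed, at most 14 in all, crops included, and the job is handed in when it is done.

Besides the shell and the picture viewer there is one more tool, called after "Request:" in YAML: its name, and indented under it one key for each argument. play_rows: Moves the arm, as the interface text tells. Its arguments: {"type":"object","properties":{"motion":{"type":"array","items":{"type":"array","items":{"type":"number"}}},"newtons":{"type":"number"}},"required":["motion"]}

```bash
mkdir -p pics; cat > h.py <<'E'
import numpy as np, cv2
from rig import manip
def save(n,f):
    d=manip.get_image(n); cv2.imwrite('pics/'+f,d['img'][:,:,::-1]); np.savez('pics/'+f[:-4]+'.npz',**d); return d
def load(f): return dict(np.load('pics/'+f+'.npz'))
def ray(d,u,v,z):
    R,t=d['R'],d['t']; c=-R.T@t; r=R.T@np.array([(u-d['cx'])/d['fx'],(v-d['cy'])/d['fy'],1]); return c+r*(z-c[2])/r[2]
def cloud(d):
    v,u=np.mgrid[:480,:640]; Z=d['range_z']; P=np.stack([(u-d['cx'])/d['fx']*Z,(v-d['cy'])/d['fy']*Z,Z],-1)
    W=(P-d['t'])@d['R']; W[Z<=0]=np.nan; return W
E
python3 - <<'E'
from h import *
for n in('side','top'):
    d=save(n,n+'0.png'); print(n,d['fx'],d['cx'],d['cy'],(-d['R'].T@d['t']).round(3),d['R'].round(3).tolist())
s=manip.get_state();print(s)
E
```

```text
side 479.63573789702025 319.86254625689133 249.2022481077638 [0.053 0.64  0.672] [[-0.842, -0.539, 0.008], [-0.347, 0.531, -0.773], [0.412, -0.654, -0.634]]
top 513.7509278158576 318.7599415700479 238.68308921350967 [ 0.372 -0.026  0.925] [[-0.028, -0.998, -0.048], [-0.993, 0.034, -0.115], [0.116, 0.044, -0.992]]
{'clock': 0.1, 'qpos': array([-1.42101098e+00,  2.76563590e-01,  1.50601225e+00, -1.28018482e-05,
        1.36072637e+00, -1.21006397e-01]), 'qd': array([ 0.00098602, -0.00177521, -0.00157902,  0.00056598, -0.00052141,
        0.00027177]), 'effort': array([ 1.24945254e-03, -4.17699552e+01, -2.46405655e+01, -1.13329975e-04,
        5.76256891e-03, -1.74578219e-05]), 'position': array([ 0.15372392, -0.55357192,  0.23050579]), 'ee_rot': array([-8.54598302e-04,  9.90847430e-01,  1.34983850e-01, -1.85577836e-05]), 'contact_force': array([-0.01408006,  0.1798182 , -0.35615455]), 'moment': array([-0.02123663,  0.02943853, -0.07118414]), 'gripper_force': 0.0, 'width': 0.08564819880122683}
```

View pics/top0.png

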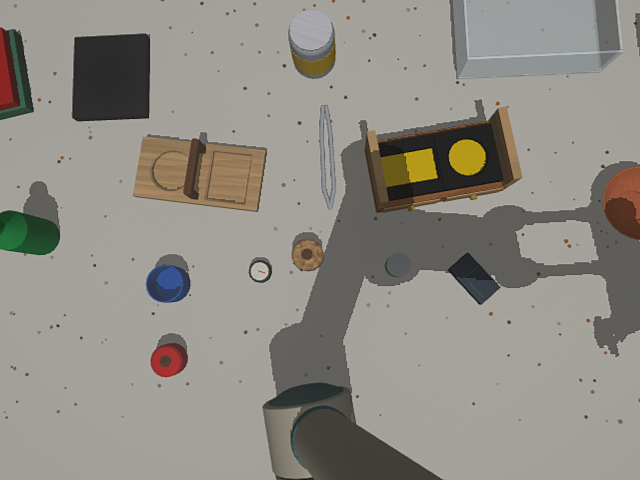

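View pics/side0.png

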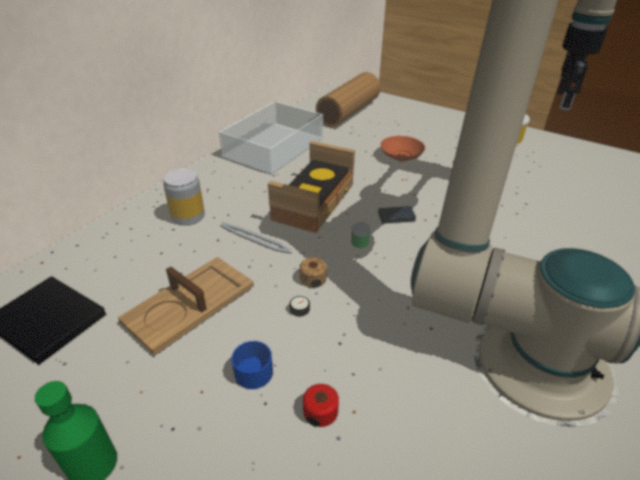

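The top view shows the tile at (473,278), the hide at (307,255), the canister at (398,265), the gauge at (260,271), the cup at (168,284) and the tray at (200,172) with its well to the left. The caddy is at (445,165): oblong cut-out at (410,168), round one at (467,157). The side view agrees, and the red decoy is at (320,405).

```bash
cat > m.py <<'E'
from h import *
d=load('top0'); s=load('side0'); W=cloud(d); WS=cloud(s); im=d['img'].astype(int); si=s['img'].astype(int)
def comp(mask,box):
    m=np.zeros((480,640),np.uint8); x0,y0,x1,y1=box; m[y0:y1,x0:x1]=mask[y0:y1,x0:x1]; m=cv2.morphologyEx(m,cv2.MORPH_OPEN,np.ones((3,3)))
    c=max(cv2.findContours(m,cv2.RETR_EXTERNAL,cv2.CHAIN_APPROX_NONE)[0],key=cv2.contourArea); return c[:,0,:]
def onto(c,z,dd=d): return np.array([ray(dd,u,v,z)[:2] for u,v in c],np.float32)
r,g,b=im[...,0],im[...,1],im[...,2]; Z=W[...,2]
def rep(n,c,z):
    m=np.zeros((480,640),np.uint8); cv2.drawContours(m,[c],-1,1,-1); zz=Z[m>0]
    p=onto(c,z); (cx,cy),rad=cv2.minEnclosingCircle(p); R=cv2.minAreaRect(p)
    print(n,'depth z pct',np.nanpercentile(zz,[5,50,95]).round(4),'circ',np.round([cx,cy,rad],4),'rect',np.round(R[0],4),np.round(R[1],4),round(R[2],1))
h=lambda lo,hi:(Z>lo)&(Z<hi)
for n,box,lo,hi,z in [('tile',(430,235,520,320),.010,.03,.016),('hide',(280,230,335,280),.033,.05,.038),('cup',(135,255,200,310),.040,.06,.045),('canister',(375,240,425,290),.038,.06,.044),('gauge',(240,250,280,292),.012,.03,.018),('handle',(170,130,225,205),.06,.09,.072),('tray',(120,125,280,220),.015,.03,.022),('panelL',(355,110,400,220),.095,.13,.108),('panelR',(485,95,530,200),.095,.13,.108),('caddybig',(355,90,530,220),.05,.09,.064)]:
    try: rep(n,comp(h(lo,hi),box),z)
    except Exception as e: print(n,e)
yel=(r>120)&(g>100)&(b<60)
for n,box in [('ycut',(375,140,440,195)),('yround',(440,130,495,185))]: rep(n,comp(yel,box),.056)
rep('tile colour',comp((r<75)&(b>r+5),(440,245,505,308)),.016)
rep('cup col',comp((b>r+60),(135,255,200,310)),.045)
for q in [(398,265),(473,278),(307,255),(168,284),(200,172),(445,165)]: print(q,W[q[1],q[0]].round(4))
E
python3 m.py
```

```text
tile depth z pct [0.0132 0.016  0.0187] circ [ 0.4    -0.2542  0.0453] rect [ 0.3999 -0.2536] [0.0823 0.0467] 39.6
hide depth z pct [0.0346 0.0379 0.0404] circ [0.4492 0.0355 0.0277] rect [0.4493 0.0348] [0.0523 0.0523] 88.3
cup depth z pct [0.0404 0.0431 0.0467] circ [0.4053 0.2523 0.004 ] rect [0.4053 0.2523] [0.007  0.0035] 0.1
canister depth z pct [0.0416 0.044  0.0468] circ [ 0.4263 -0.1201  0.0203] rect [ 0.4257 -0.1199] [0.039  0.0394] 87.5
gauge depth z pct [0.0157 0.0185 0.0211] circ [0.4238 0.1214 0.0202] rect [0.4243 0.1214] [0.0376 0.0374] 89.0
handle depth z pct [0.0635 0.0712 0.0739] circ [0.6041 0.2277 0.0505] rect [0.6041 0.2278] [0.017  0.1007] 80.8
tray depth z pct [0.0184 0.0218 0.0247] circ [0.6048 0.2302 0.1273] rect [0.605  0.2294] [0.2317 0.1132] 80.9
panelL depth z pct [0.1019 0.108  0.1104] circ [ 0.582  -0.0874  0.0613] rect [ 0.5819 -0.0867] [0.1223 0.0156] 8.1
panelR depth z pct [0.0977 0.1074 0.1101] circ [ 0.6121 -0.3002  0.061 ] rect [ 0.612  -0.2988] [0.1218 0.0191] 8.0
caddybig depth z pct [0.0545 0.0624 0.0675] circ [ 0.5968 -0.2063  0.1183] rect [ 0.5954 -0.2025] [0.1261 0.2111] 11.0
ycut depth z pct [0.0538 0.0563 0.0588] circ [ 0.5947 -0.1648  0.0344] rect [ 0.5944 -0.1654] [0.053  0.0479] 8.2
yround depth z pct [0.054  0.0564 0.0589] circ [ 0.6059 -0.2449  0.0316] rect [ 0.6054 -0.2453] [0.061  0.0597] 87.5
tile colour depth z pct [0.0132 0.016  0.0187] circ [ 0.3994 -0.254   0.0444] rect [ 0.3995 -0.2537] [0.0808 0.0461] 39.8
cup col depth z pct [0.0014 0.0043 0.0449] circ [0.4124 0.2737 0.0232] rect [0.4135 0.2747] [0.038  0.0418] 27.0
(398, 265) [ 0.4246 -0.1205  0.0464]
(473, 278) [ 0.3997 -0.2522  0.0177]
(307, 255) [0.4473 0.0346 0.0401]
(168, 284) [0.4058 0.2911 0.0039]
(200, 172) [0.6068 0.2272 0.021 ]
(445, 165) [ 0.5907 -0.2056  0.0643]
```

```bash
cat >> m.py <<'E'
print('-----')
yel2=(r>70)&(g>55)&(b<45)
for n,box in [('ycut',(375,135,442,200)),('yround',(440,130,495,185))]: rep(n,comp(yel2,box),.056)
cb=comp((b>r+25)&(b>50),(135,250,205,315)); rep('cup blue outline',cb,.045); print(cb.min(0),cb.max(0))
blk=(r<40)&(g<40)&(b<40)
def fit(P): # circle LSQ
    A=np.c_[2*P,np.ones(len(P))]; x=np.linalg.lstsq(A,(P**2).sum(1),rcond=None)[0]; return np.r_[x[:2],np.sqrt(x[2]+x[:2]@x[:2])].round(4)
# side view cross-checks
rs,gs,bs=si[...,0],si[...,1],si[...,2]; ZS=WS[...,2]
for nm,w,mask in [('top',W,b>r+25),('side',WS,bs>rs+25)]:
    for z0,z1 in [(.01,.035),(.035,.06)]:
        k=mask&(np.abs(w[...,0]-.41)<.06)&(np.abs(w[...,1]-.27)<.06)&(w[...,2]>z0)&(w[...,2]<z1); P=w[k][:,:2]; print('cup',nm,z0,len(P),fit(P))
def side(n,mask,box,z):
    c=comp(mask,box); p=onto(c,z,s); (cx,cy),rad=cv2.minEnclosingCircle(p); R=cv2.minAreaRect(p)
    m=np.zeros((480,640),np.uint8); cv2.drawContours(m,[c],-1,1,-1)
    print('S',n,'z50',np.nanmedian(ZS[m>0]).round(4),'circ',np.round([cx,cy,rad],4),'rect',np.round(R[0],4),np.round(R[1],4),round(R[2],1))
ys=(rs>80)&(gs>65)&(bs<50)
side('ycut',ys,(292,178,330,200),.056); side('yround',ys,(300,160,345,184),.056)
hs=lambda lo,hi:(ZS>lo)&(ZS<hi)
for n,box,lo,hi,z in [('tile',(370,195,425,232),.008,.03,.016),('hide',(290,250,335,290),.033,.05,.038),('handle',(155,255,215,315),.062,.09,.072),('tray',(110,250,265,355),.015,.03,.022),('panelL',(260,170,330,230),.1,.13,.108),('panelR',(300,135,365,180),.1,.13,.108)]: side(n,hs(lo,hi),box,z)
E
python3 m.py | sed -n '/-----/,$p'
```

```text
-----
ycut depth z pct [0.0539 0.0564 0.0592] circ [ 0.5912 -0.1459  0.0512] rect [ 0.5914 -0.1456] [0.0546 0.0904] 8.2
yround depth z pct [0.054  0.0565 0.0592] circ [ 0.606  -0.2451  0.0322] rect [ 0.6054 -0.2454] [0.0609 0.0633] 86.7
cup blue outline depth z pct [0.0016 0.0056 0.0456] circ [0.4052 0.2779 0.039 ] rect [0.4065 0.2774] [0.074  0.0562] 41.9
[146 265] [189 302]
cup top 0.01 190 [0.4057 0.2832 0.0313]
cup top 0.035 280 [0.4062 0.2837 0.0312]
cup side 0.01 691 [0.4063 0.2849 0.0313]
cup side 0.035 461 [0.4064 0.2846 0.0312]
S ycut z50 0.057 circ [ 0.5997 -0.1801  0.0298] rect [ 0.5999 -0.1832] [0.0577 0.0269] 3.7
S yround z50 0.0569 circ [ 0.6113 -0.2503  0.0335] rect [ 0.6118 -0.2514] [0.0631 0.0638] 33.4
S tile z50 0.0159 circ [ 0.4016 -0.2515  0.0483] rect [ 0.4003 -0.2499] [0.0837 0.0551] 40.4
S hide z50 0.0378 circ [0.4491 0.0394 0.0284] rect [0.4485 0.0389] [0.0541 0.0513] 33.2
S handle z50 0.0711 circ [0.6011 0.2315 0.0537] rect [0.6015 0.2339] [0.0178 0.1072] 81.1
S tray z50 0.0211 circ [0.6039 0.2315 0.1266] rect [0.6036 0.2315] [0.2324 0.1187] 81.0
S panelL z50 0.1072 circ [ 0.5818 -0.0829  0.0625] rect [ 0.5818 -0.0825] [0.1248 0.0251] 7.7
S panelR z50 0.1071 circ [ 0.612  -0.2974  0.0621] rect [ 0.6115 -0.295 ] [0.1229 0.0284] 8.2
```

```bash
cat > g.py <<'E'
import sys; from h import *
from scipy.spatial.transform import Rotation as Ro
def to(x,y,z,yaw=None,s=None):
    s=s or manip.get_state(); w,a,b,c=s['ee_rot']; R=Ro.from_quat([a,b,c,w]).as_matrix()
    cur=np.degrees(np.arctan2(R[1,0],R[0,0])); v=R.T@(np.array([x,y,z])-s['position'])/.04
    dy=0 if yaw is None else -((yaw-cur+180)%360-180)/10
    print('units',v.round(3),'turn',round(dy,3),'| pos',s['position'].round(4),'yaw',round(cur,2),'t',round(s['clock'],2),'w',round(s['width'],4),'F',s['contact_force'].round(1),'tilt',R[:2,2].round(4))
if __name__=='__main__':
    to(*map(float,sys.argv[1:]))
E
python3 g.py .4 -.2537 .1 39.6
```

```text
units [ 7.937 -5.571  3.274] turn -2.408 | pos [ 0.1537 -0.5536  0.2305] yaw 15.52 t 0.1 w 0.0856 F [-0.   0.2 -0.4] tilt [-0.0003  0.0017]
```

Request:
play_rows:
  motion:
    - [1.2,-0.8,0.3,-0.6,75]
    - [2.4,-1.7,0.8,-1.2,75]
    - [3.6,-2.5,1.2,-1.8,75]
    - [4.8,-3.3,1.7,-2.41,75]
    - [6.0,-4.2,2.1,-2.41,75]
  newtons: 40

```text
clock: 0.72
position: [0.341, -0.3264, 0.1464]
ee_rot: [-0.0, 0.941, 0.339, 0.0]
contact_force: [1.3, -0.8, 0.2]
width: 0.0751
gripper_force: 0.0
```

```bash
python3 g.py .4 -.2537 .06 39.6
```

```text
units [ 2.296 -0.459  2.161] turn 0.001 | pos [ 0.341  -0.3264  0.1464] yaw 39.61 t 0.72 w 0.0751 F [ 1.3 -0.8  0.2] tilt [-0.      0.0002]
```

Request:
play_rows:
  motion:
    - [1.3,-0.3,1.2,0,70]
    - [2.3,-0.46,2.16,0,70]
    - [2.3,-0.46,2.16,0,70]
    - [2.3,-0.46,2.9,0,70]
    - [2.3,-0.46,3.48,0,70]

```text
clock: 1.35
position: [0.3995, -0.2564, 0.0081]
ee_rot: [0.001, 0.941, 0.339, 0.0]
contact_force: [0.2, -0.2, 0.1]
width: 0.0697
gripper_force: 0.0
```

Request:
play_rows:
  motion:
    - [0,0,0,0,60]
    - [0,0,0,0,40]
    - [0,0,0,0,40]
    - [0,0,0,0,40]
    - [0,0,0,0,40]
  newtons: 60

```text
clock: 1.98
position: [0.3998, -0.2564, 0.0095]
ee_rot: [0.002, 0.941, 0.339, 0.0]
contact_force: [-1.6, -1.8, 5.9]
width: 0.0436
gripper_force: 61.7
```

```bash
python3 g.py .4 -.2537 .1 98.1
```

```text
units [ 0.046 -0.042 -2.262] turn -5.847 | pos [ 0.3998 -0.2564  0.0095] yaw 39.63 t 1.98 w 0.0436 F [-1.6 -1.8  5.9] tilt [ 0.0017 -0.0027]
```

Request:
play_rows:
  motion:
    - [0,0,-0.3,0,40]
    - [0,0,-1,0,40]
    - [0,0,-2.0,0,40]
    - [0,0,-3.0,0,40]
    - [0,0,-3.3,0,40]

```text
clock: 2.6
position: [0.4005, -0.2561, 0.143]
ee_rot: [0.002, 0.941, 0.339, 0.002]
contact_force: [-0.2, 0.6, -1.2]
width: 0.0432
gripper_force: 61.5
```

```bash
python3 - <<'E'
from h import *
a=save('top','top1.png')['img'][190:330,390:590]; b=save('side','side1.png')['img'][120:260,330:530]
cv2.imwrite('pics/c1.png',cv2.resize(np.vstack([a,b]),None,fx=2.1,fy=2.1,interpolation=cv2.INTER_CUBIC)[:,:,::-1])
E
python3 g.py .591 -.145 .14 98.1
```

```text
units [5.443 0.921 0.038] turn -5.848 | pos [ 0.3998 -0.2555  0.1413] yaw 39.62 t 2.7 w 0.0435 F [-0.6 -0.2 -2.3] tilt [ 0.0023 -0.0018]
```

View pics/c1.png

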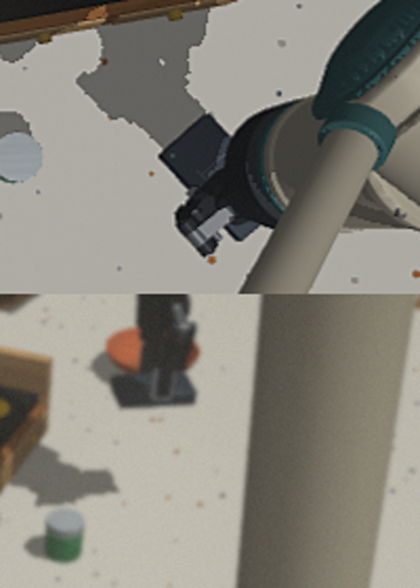

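The tile is held level between the finger tips in both views, so I move it over the oblong cut-out.

Request:
play_rows:
  motion:
    - [1.0,0.1,-0.1,-1.0,40]
    - [2.2,0.3,-0.2,-2.0,40]
    - [3.4,0.5,-0.2,-3.0,40]
    - [4.4,0.7,-0.2,-4.0,40]
    - [5.0,0.8,-0.2,-5.0,40]

```text
clock: 3.32
position: [0.5743, -0.1506, 0.1454]
ee_rot: [-0.002, 0.707, 0.707, -0.001]
contact_force: [0.5, -0.5, -1.7]
width: 0.0439
gripper_force: 61.5
```

Request:
play_rows:
  motion:
    - [0,0,0,-0.85,40]
    - [0,0,0,-0.85,40]

```text
clock: 3.58
position: [0.5727, -0.1515, 0.1456]
ee_rot: [-0.002, 0.656, 0.755, -0.001]
contact_force: [-0.4, 0.7, -2.2]
width: 0.0437
gripper_force: 61.5
```

```bash
python3 g.py .5912 -.1465 .1 98.1
```

```text
units [0.057 0.48  1.139] turn -0.005 | pos [ 0.5727 -0.1515  0.1456] yaw 98.05 t 3.58 w 0.0437 F [-0.4  0.7 -2.2] tilt [-0.0043  0.0016]
```

Request:
play_rows:
  motion:
    - [0.06,0.48,0.5,0,40]
    - [0.06,0.48,1.1,0,40]
    - [0.06,0.48,1.1,0,40]

```text
clock: 3.95
position: [0.5898, -0.1466, 0.1011]
ee_rot: [-0.003, 0.656, 0.755, -0.001]
contact_force: [-0.6, 0.9, -1.5]
width: 0.0436
gripper_force: 61.5
```

```bash
python3 - <<'E'
from h import *
a=save('top','top2.png')['img'][80:220,350:550]; b=save('side','side2.png')['img'][110:250,230:430]
cv2.imwrite('pics/c2.png',cv2.resize(np.vstack([a,b]),None,fx=2.1,fy=2.1,interpolation=cv2.INTER_CUBIC)[:,:,::-1])
E
python3 g.py .5912 -.1465 .068 98.1
```

```text
units [ 0.024 -0.012  0.894] turn -0.008 | pos [ 0.5919 -0.1474  0.1038] yaw 98.02 t 4.05 w 0.0438 F [ 0.3 -0.  -0.7] tilt [-0.0012  0.0003]
```

View pics/c2.png

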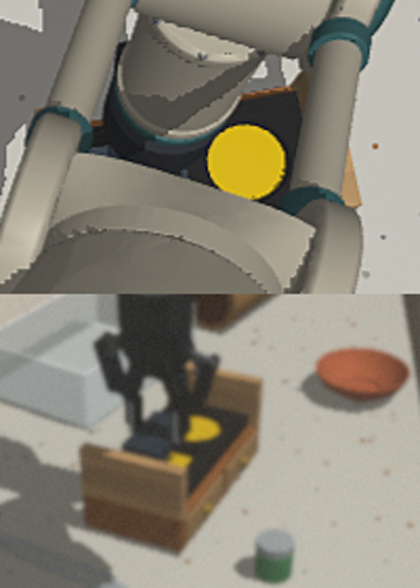

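The top view is blocked by the arm. In the side view the tile hangs level over the oblong cut-out, with yellow showing at both edges. Lowering.

Request:
play_rows:
  motion:
    - [0.02,0,0.3,0,40]
    - [0.02,0,0.6,0,40]
    - [0.02,0,0.75,0,40]
    - [0.02,0,0.85,0,40]
    - [0.02,0,0.85,0,40]

```text
clock: 4.68
position: [0.5922, -0.1464, 0.0698]
ee_rot: [-0.0, 0.655, 0.755, -0.0]
contact_force: [-0.4, -0.5, -2.0]
width: 0.0435
gripper_force: 61.5
```

```bash
python3 g.py .5912 -.1465 .0645 98.1
```

```text
units [ 0.001 -0.024  0.132] turn 0.001 | pos [ 0.5922 -0.1464  0.0698] yaw 98.11 t 4.67 w 0.0435 F [-0.4 -0.5 -2. ] tilt [-0.0005  0.0001]
```

Request:
play_rows:
  motion:
    - [0,-0.02,0.05,0,40]
    - [0,-0.02,0.1,0,40]
    - [0,-0.02,0.1,0,40]

```text
clock: 5.05
position: [0.5914, -0.1465, 0.066]
ee_rot: [-0.0, 0.655, 0.755, -0.0]
contact_force: [0.3, -0.5, -1.5]
width: 0.0435
gripper_force: 61.5
```

```bash
python3 g.py .5912 -.1465 .0645 98.1
```

```text
units [ 0.002 -0.005  0.038] turn 0.001 | pos [ 0.5914 -0.1465  0.066 ] yaw 98.11 t 5.05 w 0.0435 F [ 0.3 -0.5 -1.5] tilt [-0.0001 -0.    ]
```

Still free, so I'll go a little lower, then open and rise.

Request:
play_rows:
  motion:
    - [0,0,0.04,0,40]
    - [0,0,0.07,0,40]
    - [0,0,0.07,0,40]

```text
clock: 5.42
position: [0.5917, -0.1466, 0.0655]
ee_rot: [0.001, 0.655, 0.755, 0.0]
contact_force: [-3.5, 1.4, 9.4]
width: 0.0435
gripper_force: 62.9
```

Request:
play_rows:
  motion:
    - [0,0,0,0,50]
    - [0,0,0,0,60]
    - [0,0,0,0,62]

```text
clock: 5.8
position: [0.5915, -0.1465, 0.0631]
ee_rot: [-0.0, 0.655, 0.755, -0.0]
contact_force: [-0.4, -0.1, 0.1]
width: 0.0621
gripper_force: 0.0
```

Request:
play_rows:
  motion:
    - [0,0,-0.5,0,65]
    - [0,0,-1.5,0,75]
    - [0,0,-2.5,0,75]
    - [0,-1.5,-3.0,0,75]
    - [0,-3,-3.0,0,75]

```text
clock: 6.42
position: [0.473, -0.1643, 0.1848]
ee_rot: [0.002, 0.655, 0.756, 0.0]
contact_force: [-1.2, -0.7, -0.4]
width: 0.0748
gripper_force: 0.0
```

```bash
python3 g.py .449 .036 .09 98.1
```

```text
units [5.049 0.113 2.356] turn 0.009 | pos [ 0.473  -0.1643  0.1848] yaw 98.19 t 6.42 w 0.0748 F [-1.2 -0.7 -0.4] tilt [ 0.0035 -0.0024]
```

Request:
play_rows:
  motion:
    - [1.5,0,0.3,0,75]
    - [3.0,0.05,0.8,0,75]
    - [4.2,0.1,1.4,0,75]
    - [5.05,0.11,1.8,0,75]
    - [5.05,0.11,1.8,0,75]

```text
clock: 7.05
position: [0.4467, 0.039, 0.1101]
ee_rot: [-0.001, 0.654, 0.757, -0.001]
contact_force: [0.1, -0.3, 0.1]
width: 0.0748
gripper_force: 0.0
```

```bash
python3 - <<'E'
from h import *
a=save('top','top3.png')['img'][80:290,280:560]; b=save('side','side3.png')['img'][110:320,230:510]
cv2.imwrite('pics/c3.png',cv2.resize(np.vstack([a,b]),None,fx=1.42,fy=1.42,interpolation=cv2.INTER_CUBIC)[:,:,::-1])
W=cloud(load('top3'))
for x,y in [(.591,-.145),(.587,-.118),(.595,-.172),(.6,-.144),(.58,-.146)]:
    k=(np.hypot(W[...,0]-x,W[...,1]-y)<.006); print(x,y,k.sum(),np.nanmedian(W[k][:,2]) if k.any() else None)
E
python3 g.py .449 .036 .012 98.1
```

```text
0.591 -0.145 42 0.0718319693527298
0.587 -0.118 40 0.0720802026790713
0.595 -0.172 42 0.07197417503127904
0.6 -0.144 42 0.07224972560209546
0.58 -0.146 36 0.0725929468428423
units [-0.022 -0.004  2.485] turn 0.008 | pos [0.449  0.0369 0.1114] yaw 98.18 t 7.15 w 0.0753 F [ 0.5 -0.5  0.1] tilt [ 0.0005 -0.0007]
```

View pics/c3.png

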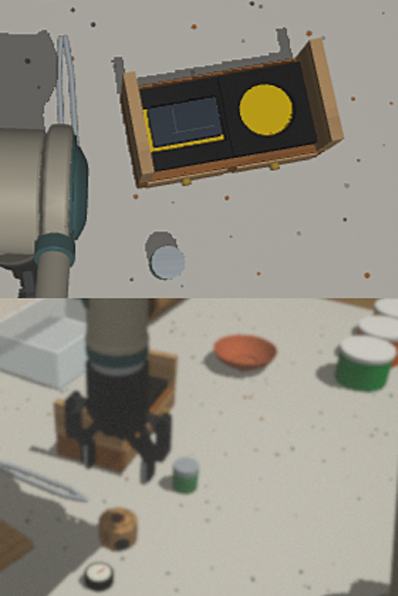

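The tile lies flat in the oblong cut-out, its top at 72 mm everywhere, which is floor plus 16. Now the hide.

Request:
play_rows:
  motion:
    - [-0.02,0,1.0,0,75]
    - [-0.02,0,1.8,0,75]
    - [-0.02,0,2.48,0,75]
    - [-0.02,0,2.48,0,60]
    - [-0.02,0,2.48,0,50]

```text
clock: 7.78
position: [0.4498, 0.0355, 0.0132]
ee_rot: [0.001, 0.656, 0.755, 0.0]
contact_force: [-0.4, 0.4, 0.3]
width: 0.0539
gripper_force: 62.9
```

Request:
play_rows:
  motion:
    - [0,0,0,0,48]
    - [0,0,0,0,48]
    - [0,0,0,0,48]
    - [0,0,-0.8,0,48]
    - [0,0,-2,0,48]
  newtons: 40

```text
clock: 8.4
position: [0.4473, 0.0365, 0.092]
ee_rot: [-0.001, 0.655, 0.755, -0.001]
contact_force: [1.4, -0.3, -0.9]
width: 0.0537
gripper_force: 62.9
```

Request:
play_rows:
  motion:
    - [0,0,-1.0,0,48]
    - [0,0,-1.5,0,48]
    - [0,0,-1.5,0,48]

```text
clock: 8.78
position: [0.4498, 0.0363, 0.1536]
ee_rot: [0.002, 0.655, 0.755, 0.001]
contact_force: [-0.4, -0.8, -1.5]
width: 0.0537
gripper_force: 63.0
```

```bash
python3 g.py .6055 -.245 .15 98.1
```

```text
units [-7.513  2.859  0.109] turn 0.003 | pos [0.4498 0.0363 0.1536] yaw 98.13 t 8.78 w 0.0537 F [-0.4 -0.8 -1.5] tilt [ 0.0042 -0.0004]
```

Request:
play_rows:
  motion:
    - [-1.2,0.45,0,0,48]
    - [-2.6,1.0,0,0,48]
    - [-4.0,1.5,0,0,48]
    - [-5.4,2.05,0,0,48]
    - [-6.5,2.5,0,0,48]

```text
clock: 9.4
position: [0.5845, -0.2089, 0.1499]
ee_rot: [-0.001, 0.656, 0.755, -0.0]
contact_force: [0.7, 0.7, -0.3]
width: 0.0539
gripper_force: 62.9
```

Request:
play_rows:
  motion:
    - [-0.5,0.2,0,0,48]
    - [-1.0,0.36,0.3,0,48]
    - [-1.0,0.36,0.8,0,48]
    - [-1.0,0.36,0.8,0,48]

```text
clock: 9.9
position: [0.6021, -0.2434, 0.1166]
ee_rot: [-0.003, 0.655, 0.755, -0.001]
contact_force: [-0.3, 0.7, -0.3]
width: 0.0542
gripper_force: 62.9
```

```bash
python3 g.py .6055 -.245 .070 98.1
```

```text
units [-0.056  0.085  1.163] turn 0.002 | pos [ 0.6021 -0.2434  0.1166] yaw 98.12 t 9.9 w 0.0542 F [-0.3  0.7 -0.3] tilt [-0.0063  0.0033]
```

Request:
play_rows:
  motion:
    - [-0.05,0.07,0.4,0,48]
    - [-0.05,0.07,0.8,0,48]
    - [-0.05,0.07,1.0,0,48]
    - [-0.05,0.07,1.0,0,48]

```text
clock: 10.4
position: [0.6068, -0.2457, 0.0792]
ee_rot: [-0.001, 0.655, 0.755, -0.0]
contact_force: [0.1, 0.0, -0.5]
width: 0.0541
gripper_force: 62.9
```

```bash
python3 g.py .6055 -.245 .068 98.1
```

```text
units [ 0.021 -0.028  0.279] turn 0.002 | pos [ 0.6068 -0.2457  0.0792] yaw 98.12 t 10.4 w 0.0541 F [ 0.1  0.  -0.5] tilt [-0.0016  0.0008]
```

Request:
play_rows:
  motion:
    - [0.02,-0.02,0.1,0,48]
    - [0.02,-0.02,0.18,0,48]
    - [0.02,-0.02,0.18,0,48]

```text
clock: 10.78
position: [0.6064, -0.2454, 0.0729]
ee_rot: [0.0, 0.655, 0.755, -0.0]
contact_force: [0.4, -1.0, -0.9]
width: 0.0538
gripper_force: 62.9
```

Request:
play_rows:
  motion:
    - [0,0,0.06,0,48]
    - [0,0,0.1,0,48]
    - [0,0,0.1,0,48]

```text
clock: 11.15
position: [0.6064, -0.2454, 0.0688]
ee_rot: [-0.0, 0.655, 0.755, -0.0]
contact_force: [0.8, -0.5, 0.1]
width: 0.054
gripper_force: 63.0
```

```bash
python3 g.py .6055 -.245 .068 98.1
```

```text
units [ 0.013 -0.02   0.019] turn 0.001 | pos [ 0.6064 -0.2454  0.0688] yaw 98.11 t 11.15 w 0.054 F [ 0.8 -0.5  0.1] tilt [-0.0002  0.    ]
```

Close to touching. A touch lower, then open and withdraw upward and over towards the tray.

Request:
play_rows:
  motion:
    - [0,0,0.04,0,48]
    - [0,0,0.04,0,48]
    - [0,0,0.02,0,60]
    - [0,0,0.02,0,70]
    - [0,0,0.02,0,72]

```text
clock: 11.78
position: [0.6064, -0.2454, 0.0679]
ee_rot: [-0.0, 0.655, 0.755, -0.0]
contact_force: [-0.3, 0.0, -0.3]
width: 0.0722
gripper_force: 0.0
```

Request:
play_rows:
  motion:
    - [0,0,-0.5,0,75]
    - [0,0,-1.5,0,75]
    - [0,0,-2.5,0,75]
    - [0.5,0,-3.5,0,75]
    - [1.8,0,-4.0,-1,60]

```text
clock: 12.4
position: [0.5976, -0.1757, 0.2303]
ee_rot: [0.002, 0.586, 0.81, 0.0]
contact_force: [0.0, 0.0, -1.5]
width: 0.0605
gripper_force: 0.0
```

```bash
python3 g.py .604 .2285 .15 170.9
```

```text
units [9.557 3.302 1.985] turn -6.27 | pos [ 0.5976 -0.1757  0.2303] yaw 108.2 t 12.4 w 0.0605 F [ 0.   0.  -1.5] tilt [ 0.0042 -0.0024]
```

Request:
play_rows:
  motion:
    - [1.4,0.48,0,-1,50]
    - [2.8,0.96,0.2,-2,50]
    - [4.2,1.45,0.4,-3,50]
    - [5.6,1.93,0.6,-4,50]
    - [7.0,2.4,0.8,-5,50]

```text
clock: 13.02
position: [0.6003, 0.1237, 0.1958]
ee_rot: [0.0, 0.187, 0.982, -0.0]
contact_force: [0.9, 0.2, 0.8]
width: 0.0502
gripper_force: 0.0
```

```bash
python3 g.py .604 .2285 .15 170.9
```

```text
units [0.878 2.471 1.144] turn -1.246 | pos [0.6003 0.1237 0.1958] yaw 158.44 t 13.03 w 0.0502 F [0.9 0.2 0.8] tilt [ 0.0004 -0.0001]
```

Request:
play_rows:
  motion:
    - [0.4,1.2,0.5,-0.7,50]
    - [0.88,2.47,1.1,-1.25,50]
    - [0.88,2.47,1.1,-1.25,50]
    - [0.88,2.47,1.1,-1.25,50]

```text
clock: 13.52
position: [0.6045, 0.2264, 0.1519]
ee_rot: [-0.0, 0.082, 0.997, -0.001]
contact_force: [0.5, -0.2, 0.5]
width: 0.0498
gripper_force: 0.0
```

```bash
python3 - <<'E'
from h import *
a=save('top','top4.png')['img'][80:230,350:550]; b=save('side','side4.png')['img'][130:330,100:370]
cv2.imwrite('pics/c4.png',np.vstack([cv2.resize(a,(540,400)),cv2.resize(b,(540,400))])[:590,:,::-1] if 0 else np.hstack([cv2.resize(a,(400,300)),cv2.resize(b,(400,300))])[:,:,::-1])
W=cloud(load('top4'))
for x,y in [(.606,-.245),(.626,-.245),(.586,-.245),(.606,-.225),(.606,-.265),(.591,-.145)]:
    k=(np.hypot(W[...,0]-x,W[...,1]-y)<.006); print(x,y,k.sum(),np.nanmedian(W[k][:,2]) if k.any() else None)
E
python3 g.py .604 .2285 .045 170.9
```

```text
0.606 -0.245 43 0.09462616330127582
0.626 -0.245 40 0.09403955607488042
0.586 -0.245 43 0.09336373959604512
0.606 -0.225 44 0.0930805979165604
0.606 -0.265 39 0.09445595984378341
0.591 -0.145 39 0.07264976789922374
units [0.044 0.071 2.694] turn -0.037 | pos [0.6052 0.2254 0.1528] yaw 170.53 t 13.62 w 0.0499 F [ 0.9 -0.5  0.1] tilt [ 0.0012 -0.0004]
```

View pics/c4.png

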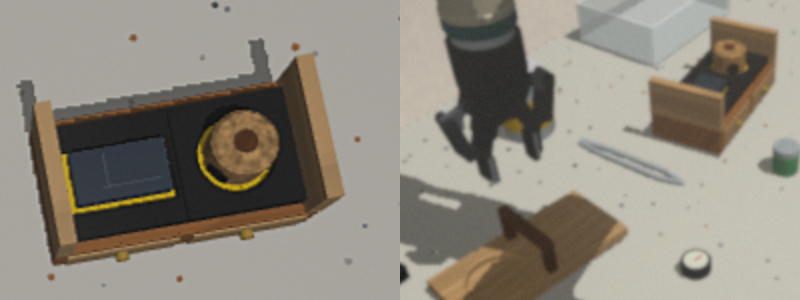

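The hide stands upright in the round cut-out, its top at 94 mm. The gripper is over the tray's handle, so I descend onto it.

Request:
play_rows:
  motion:
    - [0.03,0.06,1.0,-0.04,50]
    - [0.03,0.06,1.8,-0.04,50]
    - [0.03,0.06,2.4,-0.04,50]
    - [0.03,0.06,2.69,-0.04,50]
    - [0.03,0.06,2.69,-0.04,50]

```text
clock: 14.25
position: [0.604, 0.2282, 0.0445]
ee_rot: [-0.0, 0.079, 0.997, -0.0]
contact_force: [-0.0, 0.4, -0.0]
width: 0.05
gripper_force: 0.0
```

Request:
play_rows:
  motion:
    - [0,0,0,0,30]
    - [0,0,0,0,8]
    - [0,0,0,0,8]
    - [0,0,0,0,8]
    - [0,0,0,0,8]
  newtons: 80

```text
clock: 14.88
position: [0.6047, 0.2293, 0.0459]
ee_rot: [0.001, 0.078, 0.997, 0.0]
contact_force: [0.7, -1.4, 5.1]
width: 0.0123
gripper_force: 79.2
```

```bash
python3 g.py .604 .2285 .17 170.9
```

```text
units [ 0.006 -0.021 -3.101] turn 0.013 | pos [0.6047 0.2293 0.0459] yaw 171.03 t 14.88 w 0.0123 F [ 0.7 -1.4  5.1] tilt [0.0026 0.0002]
```

Request:
play_rows:
  motion:
    - [0,0,-0.2,0,8]
    - [0,0,-0.8,0,8]
    - [0,0,-1.7,0,8]
    - [0,0,-2.7,0,8]
    - [0,0,-3.6,0,8]

```text
clock: 15.5
position: [0.6032, 0.2292, 0.1892]
ee_rot: [-0.001, 0.078, 0.997, -0.0]
contact_force: [0.9, -0.2, -3.3]
width: 0.0125
gripper_force: 78.2
```

Request:
play_rows:
  motion:
    - [0,0,-0.4,0,8]
    - [0,0,-0.4,0,8]
    - [0,0,-0.4,0,8]

```text
clock: 15.88
position: [0.6026, 0.2289, 0.2023]
ee_rot: [-0.002, 0.078, 0.997, -0.001]
contact_force: [0.2, 0.3, -4.1]
width: 0.0126
gripper_force: 78.3
```

```bash
python3 - <<'E'
from h import *
a=save('top','top5.png')['img'][60:260,100:366]; b=save('side','side5.png')['img'][130:330,50:316]
cv2.imwrite('pics/c5.png',np.hstack([cv2.resize(a,(400,300)),cv2.resize(b,(400,300))])[:,:,::-1])
E
python3 g.py .597 -.193 .205 188.1
```

```text
units [ -1.505 -10.441  -0.055] turn -1.709 | pos [0.6028 0.2289 0.2023] yaw 171.01 t 15.97 w 0.0125 F [ 0.3 -0.1 -3.3] tilt [-0.0038 -0.0011]
```

View pics/c5.png

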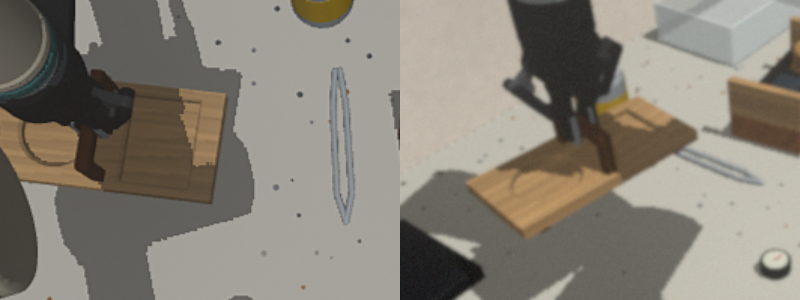

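The tray hangs roughly level from the handle, so I carry it over to the caddy.

Request:
play_rows:
  motion:
    - [-0.1,-0.7,0,-0.2,8]
    - [-0.25,-1.7,0,-0.5,8]
    - [-0.4,-2.8,0,-0.8,8]
    - [-0.6,-4.0,0,-1.1,8]
    - [-0.75,-5.2,0,-1.4,8]

```text
clock: 16.6
position: [0.6004, 0.0177, 0.2032]
ee_rot: [-0.001, -0.045, 0.999, 0.0]
contact_force: [-0.1, -1.3, -2.8]
width: 0.0129
gripper_force: 78.4
```

```bash
python3 g.py .597 -.193 .205 188.1
```

```text
units [ 0.557 -5.237 -0.045] turn -0.297 | pos [0.6004 0.0177 0.2032] yaw -174.87 t 16.6 w 0.0129 F [-0.1 -1.3 -2.8] tilt [-0.0018 -0.    ]
```

Request:
play_rows:
  motion:
    - [0.1,-1.1,0,-0.1,8]
    - [0.25,-2.4,0,-0.2,8]
    - [0.4,-3.6,0,-0.3,8]
    - [0.5,-4.6,0,-0.3,8]
    - [0.55,-5.2,0,-0.3,8]

```text
clock: 17.23
position: [0.5966, -0.1918, 0.2032]
ee_rot: [-0.001, -0.069, 0.998, 0.0]
contact_force: [0.1, -0.1, -2.9]
width: 0.0132
gripper_force: 78.4
```

Request:
play_rows:
  motion:
    - [0,0,0,0,8]
    - [0,0,0,0,8]
    - [0,0,0,0,8]
    - [0,0,0,0,8]

```text
clock: 17.73
position: [0.5973, -0.1889, 0.2046]
ee_rot: [0.0, -0.071, 0.998, 0.0]
contact_force: [0.6, 0.6, -3.2]
width: 0.0126
gripper_force: 78.5
```

```bash
python3 - <<'E'
from h import *
for n in('top','side'): save(n,n+'6.png')
a=load('top6')['img'][40:260,330:590]; b=load('side6')['img'][80:300,200:460]
cv2.imwrite('pics/c6.png',np.hstack([cv2.resize(a,(400,338)),cv2.resize(b,(400,338))])[:,:,::-1])
for n in('top6','side6'):
    W=cloud(load(n)); im=load(n)['img'].astype(int); k=(abs(W[...,0]-.597)<.09)&(abs(W[...,1]+.193)<.15)&(W[...,2]>.155)&(W[...,2]<.2)&(im[...,0]>im[...,2]+30)
    P=W[k]; A=np.c_[P[:,:2]-[.597,-.193],np.ones(len(P))]; print(n,len(P),np.linalg.lstsq(A,P[:,2],rcond=None)[0].round(4)) if len(P)>20 else print(len(P))
E
python3 g.py .597 -.193 .16 188.1
```

```text
top6 4148 [-0.0082  0.0115  0.1768]
side6 2206 [-0.0116  0.0043  0.1767]
units [ 0.021 -0.09   1.117] turn -0.002 | pos [ 0.5973 -0.1893  0.2047] yaw -171.92 t 17.82 w 0.0123 F [-0.2 -0.7 -3.4] tilt [ 0.0002 -0.0001]
```

View pics/c6.png

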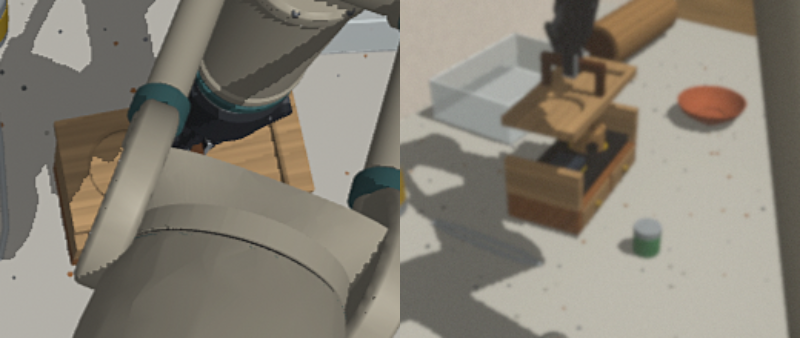

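```bash
python3 - <<'E'
from h import *
ax=np.radians(8.1); X=np.array([np.cos(ax),np.sin(ax)]); Y=np.array([-X[1],X[0]])
for n in('top6','side6'):
    W=cloud(load(n)); k=(W[...,2]>.168)&(W[...,2]<.186)&(abs(W[...,0]-.597)<.1)&(abs(W[...,1]+.193)<.16)
    im=load(n)['img'].astype(int); k&=(im[...,0]>im[...,2]+20)
    P=W[k][:,:2]-[.597,-.193]; a,b=P@X,P@Y
    print(n,'y range',np.percentile(b,[0.3,99.7]).round(4),'x range',np.percentile(a,[.3,99.7]).round(4))
    for lo,hi in [(.06,.085),(.085,.105),(-.085,-.06),(-.105,-.085)]:
        q=(b>lo)&(b<hi); print(lo,np.percentile(a[q],[1,99]).round(4) if q.sum()>30 else None)
    for lo,hi in [(-.05,-.025),(-.025,0),(0,.025),(.025,.05)]:
        q=(a>lo)&(a<hi); print('x',lo,np.percentile(b[q],[1,99]).round(4) if q.sum()>30 else None)
    k=(W[...,2]>.19)&(W[...,2]<.24)&(im[...,0]<90)&(im[...,0]>im[...,2]+8)&(abs(W[...,0]-.597)<.08)&(abs(W[...,1]+.193)<.05); P=W[k]; print('bar top',len(P),np.percentile(P[:,2],[50,95]).round(4))
E
```

```text
top6 y range [-0.1101  0.1199] x range [-0.0542  0.0571]
0.06 [-0.014  0.057]
0.085 [-0.0468  0.0566]
-0.085 [-0.0356  0.0159]
-0.105 [-0.0517  0.0195]
x -0.05 [-0.1098  0.1198]
x -0.025 [-0.1091  0.1198]
x 0 [-0.1092  0.1198]
x 0.025 [-0.1093  0.1196]
bar top 45 [0.2302 0.2317]
side6 y range [-0.1099  0.1217] x range [-0.0539  0.0569]
0.06 [-0.054   0.0558]
0.085 [-0.0534  0.0548]
-0.085 [-0.0534  0.0235]
-0.105 [-0.0539  0.0274]
x -0.05 [-0.1071  0.1212]
x -0.025 [-0.1086  0.1215]
x 0 [-0.1068  0.1207]
x 0.025 [-0.1063  0.1205]
bar top 380 [0.2212 0.2314]
```

Request:
play_rows:
  motion:
    - [0.03,-0.11,0.2,0,8]
    - [0.03,-0.11,0.5,0,8]
    - [0.03,-0.11,0.8,0,8]
    - [0.03,-0.11,1.0,0,8]
    - [0.03,-0.11,1.0,0,8]

```text
clock: 18.45
position: [0.5961, -0.1943, 0.1633]
ee_rot: [-0.001, -0.07, 0.998, 0.001]
contact_force: [-0.1, 0.2, -2.3]
width: 0.0126
gripper_force: 78.4
```

Request:
play_rows:
  motion:
    - [0,0,0,0,8]
    - [0,0,0,0,8]
    - [0,0,0,0,8]

```text
clock: 18.82
position: [0.5969, -0.1947, 0.1649]
ee_rot: [0.0, -0.07, 0.998, -0.0]
contact_force: [0.6, -0.8, -3.1]
width: 0.0127
gripper_force: 78.4
```

```bash
cat > tr.py <<'E'
import sys; from h import *
from g import to
n=sys.argv[1]; z=float(sys.argv[2])
ax=np.radians(8.1); X=np.array([np.cos(ax),np.sin(ax)]); Y=np.array([-X[1],X[0]])
for c in('top','side'):
    d=save(c,c+n+'.png'); W=cloud(d); im=d['img'].astype(int); k=(abs(W[...,2]-z)<.009)&(abs(W[...,0]-.597)<.1)&(abs(W[...,1]+.193)<.16)&(im[...,0]>im[...,2]+20)
    P=W[k]; p=P[:,:2]-[.597,-.193]; a,b=p@X,p@Y; A=np.c_[a,b,np.ones(len(a))]
    print(c,'y',np.percentile(b,[.3,99.7]).round(4),'x',np.percentile(a,[.3,99.7]).round(4),'plane',np.linalg.lstsq(A,P[:,2],rcond=None)[0].round(4))
to(.597,-.193,.15,188.1)
E
python3 tr.py 7 .137
```

```text
top y [-0.1156  0.1143] x [-0.0554  0.056 ] plane [-0.0032  0.0067  0.1377]
side y [-0.1157  0.1162] x [-0.0552  0.0555] plane [-0.0034  0.0017  0.137 ]
units [-0.012  0.04   0.37 ] turn -0.008 | pos [ 0.5967 -0.1946  0.1648] yaw -171.98 t 18.93 w 0.0128 F [ 0.2 -0.2 -3.5] tilt [ 0.0005 -0.0003]
```

Request:
play_rows:
  motion:
    - [0,0,0.1,0,8]
    - [0,0,0.2,0,8]
    - [0,0,0.28,0,8]
    - [0,0,0.34,0,8]
    - [0,0,0.34,0,8]

```text
clock: 19.55
position: [0.5965, -0.1945, 0.1506]
ee_rot: [-0.0, -0.07, 0.998, 0.0]
contact_force: [-0.3, 0.3, -3.3]
width: 0.0123
gripper_force: 78.5
```

Request:
play_rows:
  motion:
    - [0,0,0.03,0,8]
    - [0,0,0.05,0,8]
    - [0,0,0.05,0,8]

```text
clock: 19.92
position: [0.5966, -0.1946, 0.1489]
ee_rot: [-0.0, -0.07, 0.998, -0.0]
contact_force: [-0.3, 0.5, -3.8]
width: 0.0128
gripper_force: 78.5
```

```bash
python3 tr.py 8 .122
```

```text
top y [-0.1154  0.1145] x [-0.0556  0.0558] plane [-0.0036  0.0048  0.122 ]
side y [-0.1161  0.1164] x [-0.0552  0.0558] plane [-0.0034  0.0018  0.1213]
units [-0.014  0.038 -0.026] turn -0.008 | pos [ 0.5967 -0.1946  0.149 ] yaw -171.98 t 20.02 w 0.0122 F [ 0.4 -0.3 -3.7] tilt [ 0.0001 -0.0001]
```

Almost down: the board top reads 122 mm but the arm still carries the weight. Lowering by feel.

Request:
play_rows:
  motion:
    - [0,0,0.03,0,8]
    - [0,0,0.05,0,8]
    - [0,0,0.05,0,8]

```text
clock: 20.4
position: [0.5966, -0.1946, 0.1468]
ee_rot: [-0.0, -0.07, 0.998, 0.0]
contact_force: [0.1, -0.5, -4.1]
width: 0.013
gripper_force: 78.5
```

Request:
play_rows:
  motion:
    - [0,0,0.03,0,8]
    - [0,0,0.05,0,8]
    - [0,0,0.05,0,8]

```text
clock: 20.78
position: [0.5967, -0.1947, 0.1459]
ee_rot: [0.0, -0.07, 0.998, -0.0]
contact_force: [-3.0, 1.4, 3.6]
width: 0.0129
gripper_force: 79.6
```

Request:
play_rows:
  motion:
    - [0,0,0,0,20]
    - [0,0,0,0,40]
    - [0,0,0,0,50]
    - [0,0,-0.3,0,50]
    - [0,0,-1.0,0,50]

```text
clock: 21.4
position: [0.5959, -0.1943, 0.1846]
ee_rot: [-0.001, -0.07, 0.998, 0.001]
contact_force: [1.1, -0.2, 0.1]
width: 0.0501
gripper_force: 0.0
```

Request:
play_rows:
  motion:
    - [0,0.4,-1.0,0,50]
    - [0,1.5,-1.5,1,60]
    - [0,3.0,-1.5,2,70]
    - [0,4.4,-1.5,3,80]
    - [0,5.8,-1.5,4,80]

```text
clock: 22.02
position: [0.5642, 0.0368, 0.2461]
ee_rot: [0.001, 0.278, 0.96, 0.0]
contact_force: [1.4, 0.7, 0.8]
width: 0.0797
gripper_force: 0.0
```

```bash
python3 tr.py 9 .122;  python3 g.py .406 .284 .12 98.1
```

```text
top y [-0.1155  0.1142] x [-0.0561  0.0562] plane [-0.0021  0.0051  0.1204]
side y [-0.1157  0.1166] x [-0.0548  0.0583] plane [ 0.0032 -0.0019  0.1205]
units [-3.796 -4.522  2.386] turn -3.988 | pos [0.5631 0.0404 0.2461] yaw 148.22 t 22.12 w 0.0804 F [-0.2 -0.5 -0.3] tilt [0.0008 0.0031]
units [6.543 3.098 3.169] turn 5.012 | pos [0.5631 0.0404 0.2461] yaw 148.22 t 22.12 w 0.0804 F [-0.2 -0.5 -0.3] tilt [0.0008 0.0031]
```

Request:
play_rows:
  motion:
    - [1.3,0.6,0,1,80]
    - [2.6,1.2,0.4,2,80]
    - [3.9,1.8,0.9,3,80]
    - [5.2,2.5,1.5,4,80]
    - [6.4,3.0,2.0,5,80]

```text
clock: 22.75
position: [0.4135, 0.2703, 0.1668]
ee_rot: [0.001, 0.653, 0.758, 0.001]
contact_force: [1.8, -1.0, 0.4]
width: 0.0798
gripper_force: 0.0
```

```bash
python3 - <<'E'
from h import *
d=save('top','top10.png'); W=cloud(d); save('side','side10.png')
a=d['img'][60:260,320:586]; b=load('side10')['img'][100:300,210:476]
cv2.imwrite('pics/c10.png',np.hstack([cv2.resize(a,(400,300)),cv2.resize(b,(400,300))])[:,:,::-1])
im=d['img'].astype(int)
k=(abs(W[...,0]-.59)<.06)&(abs(W[...,1]+.142)<.06); print(np.histogram(W[k][:,2],bins=np.arange(.1,.18,.003)))
E
python3 g.py .406 .284 .08 98.1
```

```text
(array([   3,    1,   30,  786,  795,  101,  878, 2123,  211,   11,   10,
         14,   11,   11,    7,   13,    8,    7,    7,   11,   30,   35,
         50,  313,  238,    4]), array([0.1  , 0.103, 0.106, 0.109, 0.112, 0.115, 0.118, 0.121, 0.124,
       0.127, 0.13 , 0.133, 0.136, 0.139, 0.142, 0.145, 0.148, 0.151,
       0.154, 0.157, 0.16 , 0.163, 0.166, 0.169, 0.172, 0.175, 0.178]))
units [ 0.324 -0.023  2.127] turn 0.093 | pos [0.4094 0.2714 0.1651] yaw 99.03 t 22.85 w 0.0799 F [-0.  -0.8 -0.4] tilt [-0.0051 -0.0003]
```

View pics/c10.png

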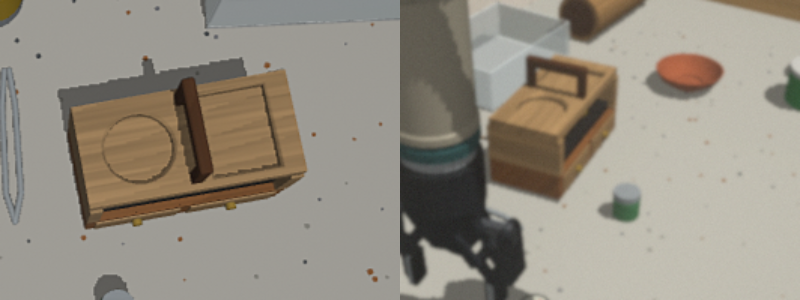

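The tray sits level and square on the panels. The well is on the left in the top view, around (138,148) in the crop.

Request:
play_rows:
  motion:
    - [0.3,-0.02,0.9,0.09,80]
    - [0.3,-0.02,1.8,0.09,80]
    - [0.3,-0.02,1.8,0.09,80]
    - [0.3,-0.02,1.8,0.09,80]

```text
clock: 23.35
position: [0.4124, 0.2809, 0.0959]
ee_rot: [0.001, 0.657, 0.754, 0.001]
contact_force: [0.6, 0.0, 0.6]
width: 0.0801
gripper_force: 0.0
```

```bash
python3 - <<'E'
from h import *
W=cloud(load('top10')); k=(abs(W[...,0]-.59)<.045)&(abs(W[...,1]+.142)<.045)&(W[...,2]>.107)&(W[...,2]<.1165)
m=cv2.morphologyEx(k.astype(np.uint8),cv2.MORPH_OPEN,np.ones((3,3))); P=W[m>0][:,:2].astype(np.float32)
print('well',cv2.minEnclosingCircle(P),cv2.minAreaRect(P),P.mean(0))
E
python3 g.py .406 .284 .012 98.1
```

```text
well ((0.5913724899291992, -0.14300645887851715), 0.03705612197518349) ((0.5912719964981079, -0.14287187159061432), (0.07199468463659286, 0.07195030152797699), 13.454145431518555) [ 0.59139144 -0.14317426]
units [ 0.099 -0.154  2.097] turn -0.019 | pos [0.4124 0.2809 0.0959] yaw 97.91 t 23.35 w 0.0801 F [0.6 0.  0.6] tilt [0.0024 0.0007]
```

Request:
play_rows:
  motion:
    - [0.1,-0.15,0.3,-0.02,80]
    - [0.1,-0.15,0.3,-0.02,80]
    - [0.1,-0.15,0.7,-0.02,80]

```text
clock: 23.72
position: [0.4053, 0.2847, 0.0676]
ee_rot: [0.001, 0.655, 0.756, 0.002]
contact_force: [-0.1, 0.6, -0.3]
width: 0.0802
gripper_force: 0.0
```

```bash
python3 g.py .406 .284 .012 98.1
```

```text
units [-0.021  0.009  1.39 ] turn 0.004 | pos [0.4053 0.2847 0.0676] yaw 98.14 t 23.73 w 0.0802 F [-0.1  0.6 -0.3] tilt [0.0033 0.0015]
```

Request:
play_rows:
  motion:
    - [0,0,0.5,0,80]
    - [0,0,1.0,0,80]
    - [0,0,1.35,0,80]
    - [0,0,1.35,0,80]
    - [0,0,1.35,0,70]

```text
clock: 24.35
position: [0.4048, 0.2843, 0.013]
ee_rot: [0.0, 0.655, 0.755, 0.0]
contact_force: [-0.6, -0.3, -0.1]
width: 0.07
gripper_force: 0.0
```

Request:
play_rows:
  motion:
    - [0,0,0,0,60]
    - [0,0,0,0,58]
    - [0,0,0,0,58]
    - [0,0,0,0,58]
  newtons: 25

```text
clock: 24.85
position: [0.405, 0.2844, 0.0135]
ee_rot: [0.0, 0.655, 0.755, 0.001]
contact_force: [-0.9, -0.7, 5.8]
width: 0.0663
gripper_force: 28.4
```

```bash
python3 g.py .406 .284 .012 98.1
```

```text
units [-0.014  0.024  0.038] turn 0.001 | pos [0.405  0.2844 0.0135] yaw 98.11 t 24.85 w 0.0663 F [-0.9 -0.7  5.8] tilt [0.0018 0.0008]
```

Request:
play_rows:
  motion:
    - [0,0,-0.3,0,58]
    - [0,0,-1.2,0,58]
    - [0,0,-2.4,0,58]
    - [0,0,-3.6,0,58]
    - [0,0,-4.6,0,58]

```text
clock: 25.48
position: [0.4043, 0.2841, 0.1991]
ee_rot: [0.0, 0.655, 0.755, 0.001]
contact_force: [0.1, 1.0, -0.8]
width: 0.0657
gripper_force: 28.3
```

Request:
play_rows:
  motion:
    - [0,0,-0.2,0,58]
    - [0,0,-0.2,0,58]
    - [0,0,-0.2,0,58]

```text
clock: 25.85
position: [0.4032, 0.2835, 0.2029]
ee_rot: [-0.001, 0.655, 0.755, -0.002]
contact_force: [0.2, -0.8, -0.4]
width: 0.066
gripper_force: 28.3
```

```bash
python3 g.py .591 -.143 .2 98.1
```

```text
units [-11.218   3.144   0.077] turn 0.001 | pos [0.4032 0.2835 0.2029] yaw 98.11 t 25.85 w 0.066 F [ 0.2 -0.8 -0.4] tilt [-0.003  -0.0017]
```

Request:
play_rows:
  motion:
    - [-0.8,0.22,0,0,58]
    - [-2.0,0.55,0,0,58]
    - [-3.3,0.9,0,0,58]
    - [-4.6,1.3,0,0,58]
    - [-5.9,1.65,0,0,58]

```text
clock: 26.48
position: [0.5027, 0.0581, 0.2028]
ee_rot: [-0.001, 0.655, 0.755, -0.001]
contact_force: [0.0, 0.9, 0.1]
width: 0.0662
gripper_force: 28.3
```

Request:
play_rows:
  motion:
    - [-1.3,0.35,0,0,58]
    - [-2.6,0.75,0,0,58]
    - [-3.8,1.05,0,0,58]
    - [-4.6,1.3,0,0,58]
    - [-5.0,1.4,0,0,58]

```text
clock: 27.1
position: [0.5864, -0.1318, 0.2024]
ee_rot: [-0.002, 0.656, 0.755, -0.001]
contact_force: [-0.3, 0.4, -0.3]
width: 0.0656
gripper_force: 28.3
```

Request:
play_rows:
  motion:
    - [0,0,0,0,58]
    - [0,0,0,0,58]
    - [0,0,0,0,58]

```text
clock: 27.48
position: [0.586, -0.1289, 0.2047]
ee_rot: [-0.0, 0.655, 0.756, 0.0]
contact_force: [-0.7, 0.3, -1.6]
width: 0.0663
gripper_force: 28.3
```

```bash
python3 g.py .591 -.143 .15 98.1
```

```text
units [-0.366  0.073  1.367] turn 0.009 | pos [ 0.586  -0.1289  0.2047] yaw 98.19 t 27.48 w 0.0663 F [-0.7  0.3 -1.6] tilt [-0.0003  0.0004]
```

Request:
play_rows:
  motion:
    - [-0.2,0.05,0.4,0,58]
    - [-0.36,0.07,0.8,0,58]
    - [-0.36,0.07,1.2,0,58]
    - [-0.36,0.07,1.3,0,58]
    - [-0.36,0.07,1.3,0,58]

```text
clock: 28.1
position: [0.5912, -0.1441, 0.152]
ee_rot: [-0.0, 0.655, 0.755, -0.0]
contact_force: [-0.6, -0.0, -0.2]
width: 0.0659
gripper_force: 28.3
```

Request:
play_rows:
  motion:
    - [0,0,0,0,58]
    - [0,0,0,0,58]

```text
clock: 28.35
position: [0.5918, -0.1443, 0.1532]
ee_rot: [0.001, 0.655, 0.755, 0.0]
contact_force: [0.3, 0.5, 0.4]
width: 0.0655
gripper_force: 28.3
```

```bash
cat > cup.py <<'E'
import sys; from h import *
from g import to
n=sys.argv[1]
def fit(P):
    A=np.c_[2*P,np.ones(len(P))]; x=np.linalg.lstsq(A,(P**2).sum(1),rcond=None)[0]; return np.r_[x[:2],np.sqrt(x[2]+x[:2]@x[:2])].round(4)
for c in('top','side'):
    d=save(c,c+n+'.png'); W=cloud(d); im=d['img'].astype(int); k=(im[...,2]>im[...,0]+30)&(abs(W[...,0]-.591)<.06)&(abs(W[...,1]+.143)<.06)
    P=W[k]; print(c,len(P),'z',np.percentile(P[:,2],[1,50,90,98]).round(4) if len(P)>9 else '', fit(P[P[:,2]>np.percentile(P[:,2],50)][:,:2]) if len(P)>20 else '')
b=load('side'+n)['img'][100:250,220:420]; a=load('top'+n)['img'][80:230,340:540]
cv2.imwrite('pics/c%s.png'%n,np.hstack([cv2.resize(a,(400,300)),cv2.resize(b,(400,300))])[:,:,::-1])
to(.591,-.143,.13,98.1)
E
python3 cup.py 11
```

```text
top 844 z [0.141  0.2313 0.5465 0.5511] [ 0.5809 -0.1432  0.0551]
side 711 z [0.1433 0.1684 0.1827 0.1847] [ 0.5931 -0.1433  0.0313]
units [ 0.034 -0.011  0.576] turn 0.002 | pos [ 0.5916 -0.1443  0.153 ] yaw 98.12 t 28.45 w 0.0657 F [ 0.4 -0.3  0.3] tilt [ 0.001  -0.0004]
```

View pics/c11.png

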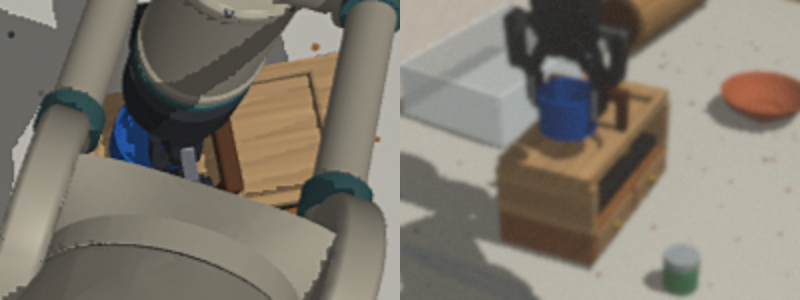

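The side view shows the cup upright over the well, with its rim at 184 mm. Lowering.

Request:
play_rows:
  motion:
    - [0.03,-0.03,0.2,0,58]
    - [0.03,-0.03,0.35,0,58]
    - [0.03,-0.03,0.5,0,58]
    - [0.03,-0.03,0.55,0,58]
    - [0.03,-0.03,0.55,0,58]

```text
clock: 29.08
position: [0.59, -0.1432, 0.1303]
ee_rot: [-0.0, 0.655, 0.755, -0.0]
contact_force: [-0.2, 0.4, -1.1]
width: 0.066
gripper_force: 28.3
```

Request:
play_rows:
  motion:
    - [0,0,0.05,0,58]
    - [0,0,0.1,0,58]
    - [0,0,0.1,0,58]

```text
clock: 29.45
position: [0.5899, -0.1432, 0.1264]
ee_rot: [-0.0, 0.655, 0.755, -0.0]
contact_force: [-0.1, -0.1, -0.3]
width: 0.066
gripper_force: 28.3
```

```bash
python3 cup.py 12
```

```text
top 673 z [0.1144 0.514  0.5226 0.5269] [ 0.5849 -0.1428  0.0587]
side 659 z [0.1214 0.1421 0.1559 0.1586] [ 0.5913 -0.1422  0.0313]
units [ 0.002  0.025 -0.086] turn 0.001 | pos [ 0.59   -0.1432  0.1266] yaw 98.11 t 29.55 w 0.0659 F [ 0.  -0.3 -0.9] tilt [ 0.0001 -0.0001]
```

Centred, about 1 mm above the floor. I'll ease down to contact, then open.

Request:
play_rows:
  motion:
    - [0,0,0.03,0,58]
    - [0,0,0.05,0,58]
    - [0,0,0.05,0,58]

```text
clock: 29.92
position: [0.5902, -0.1433, 0.1255]
ee_rot: [0.001, 0.655, 0.755, 0.0]
contact_force: [-2.1, 0.3, 4.6]
width: 0.0658
gripper_force: 28.7
```

Request:
play_rows:
  motion:
    - [0,0,0,0,68]
    - [0,0,0,0,74]
    - [0,0,0,0,76]
    - [0,0,0,0,76]

```text
clock: 30.42
position: [0.59, -0.1432, 0.1243]
ee_rot: [-0.0, 0.655, 0.755, -0.0]
contact_force: [-0.2, -0.5, 0.0]
width: 0.0765
gripper_force: 0.0
```

Request:
play_rows:
  motion:
    - [0,0,-0.3,0,76]
    - [0,0,-1.0,0,76]
    - [0,0,-2.0,0,76]
    - [0,0,-3.0,0,76]
    - [0,0,-3.5,0,76]

```text
clock: 31.05
position: [0.591, -0.1436, 0.2684]
ee_rot: [0.003, 0.655, 0.755, 0.001]
contact_force: [-0.1, 0.6, 0.5]
width: 0.0758
gripper_force: 0.0
```

Request:
play_rows:
  motion:
    - [1,-0.5,0,0,76]
    - [2.3,-1.5,0,0,76]
    - [3.7,-2.0,0,0,76]
    - [5.0,-2.5,0,0,76]
    - [5.0,-2.5,0,0,76]

```text
clock: 31.68
position: [0.4606, 0.0435, 0.2659]
ee_rot: [0.0, 0.654, 0.757, 0.001]
contact_force: [0.1, -1.0, -0.5]
width: 0.0758
gripper_force: 0.0
```

Request:
play_rows:
  motion:
    - [0,0,0,0,76]
    - [0,0,0,0,76]
    - [0,0,0,0,76]

```text
clock: 32.05
position: [0.4634, 0.0397, 0.2643]
ee_rot: [-0.0, 0.656, 0.755, -0.0]
contact_force: [0.4, 0.1, -0.2]
width: 0.0758
gripper_force: 0.0
```

```bash
python3 cup.py 13; python3 - <<'E'
from h import *
a=load('top0');b=load('top13');W0,W=cloud(a),cloud(b)
for n,(u,v) in dict(can=(398,265),gauge=(260,271),tongs=(322,155)).items(): print(n,np.abs(a['img'][v-15:v+15,u-15:u+15].astype(int)-b['img'][v-15:v+15,u-15:u+15]).mean())
E
```

```text
top 1670 z [0.1134 0.1188 0.1563 0.1584] [ 0.5893 -0.1429  0.031 ]
side 709 z [0.1211 0.1418 0.1556 0.1576] [ 0.5918 -0.1426  0.0316]
units [-4.976  2.527  3.356] turn -0.007 | pos [0.4632 0.04   0.2643] yaw 98.03 t 32.15 w 0.0759 F [0.3 0.2 1. ] tilt [-0.0005 -0.0001]
can 49.32111111111111
gauge 53.816296296296294
tongs 61.58851851851852
```

View pics/top13.png

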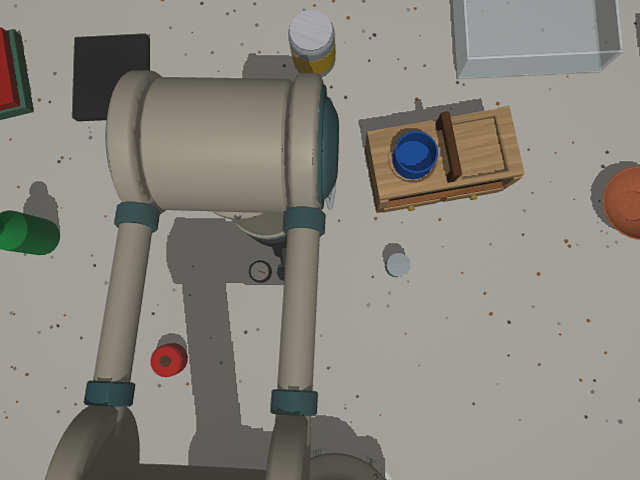

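View pics/c13.png

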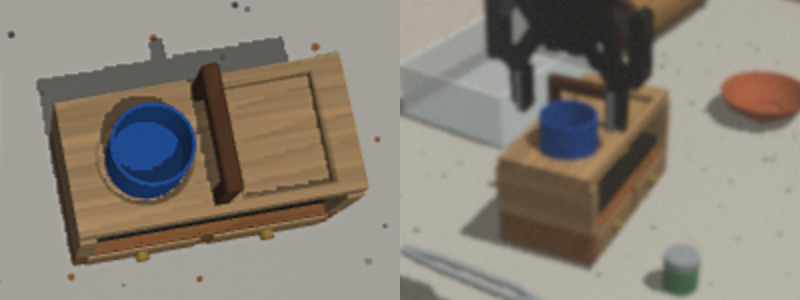

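The cup stands upright in the well, with its rim at 157 mm (112 + 45). The tray is square on the panels, the canister and gauge are at their old pixels (398,265) and (260,271), and the tongs were never near the gripper. Handing in.

```bash
python3 -c "
from rig import manip
print(manip.sign_off())"
```

```text
the job is handed in; nothing more can be done
None
```

The caddy is packed in the order asked (tile, hide, tray, cup), with each placement checked in the camera images, and the job was handed in at about 32 s of the 112 s allowed.

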